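# Set a jack leg down on its sole board

### The arm

A 6-joint arm with a two-finger parallel gripper is mounted at the origin on the work surface. World frame = base frame: x ahead of the robot, y to its left, z up, the work surface at z = 0. Lengths are in m, angles in rad, forces in N, time in s.
With the tool pointing down it reaches from about 0.225 to 0.875 m from the base axis. Payload 3.4 kg.
Tool frame: the origin (TCP) lies between the finger pads; the fingertips stand 11 mm ahead of it and the grasp point (between the pads) lies 8 mm behind it; z points along the fingers, y is the line along which they close (so a half turn about z gives the same grasp; the last joint's range is limited). The gripper opens to 85 mm and grips with 20 to 120 N. Pads are 22 mm wide; open, the fingers measure 114 mm over their backs; the gripper's body (76 mm by 85 mm) begins 54 mm behind the grasp point. The pads swing forward as they close: fully open they stand 13 mm farther back than shut.
Start: joints at [1.057, 0.276, 1.505, -0, 1.361, -0.121], TCP at [0.22, 0.531, 0.242] pointing down, gripper open.
Joint ranges: [-2.89, 2.89], [-0.75, 2.08], [0.22, 2.7], [-1.18, 4.32], [0.11, 2.71], [-2.7, 2.7]. Speed limits (rad/s): [2.57, 2.57, 3.14, 3.14, 3.14, 3.14].

### API

Orientations are given as a unit quaternion [w, x, y, z].
In Python, from rig import sensors, eyes, manip gives the robot as it stands.
- The arm moves only by the tool drive_tool, never from a script. Its argument "deltas" is a list of rows, each an object with "linear": the shift along the world's x, y, z in mm, a list of three; "twist": the turn about the world's z in degrees; "claw": the opening, from 0 (shut) to 1 (fully open). In form: [{"linear": [tx, ty, tz], "twist": twist, "claw": claw}, ...]. A call has 1 to 12 rows; each row is the pose to reach, as a shift and turn from the pose commanded when the call began; what a row does not reach only later rows make up. A row lasts 1/12 s, in which the tool goes at most 41.7 mm and 7.16 degrees, less where a joint would pass 70% of its speed; a pose out of reach is approached as far as the arm can. A call with a gripper value outside its range is refused whole. The fingers move at their own pace and stop on an object; "squeeze" is the grip in N (left out, the last holds). Time passes only in rows, so rows that repeat a pose let the fingers close. It gives the time, the measured TCP pose, the force, the opening and the grip force at its end, in the units of the state.
- sensors.get_state(): the state, without advancing time (a new reading comes with each control period).
- eyes.get_image(name): name is "scene" or "top"; returns the picture (384x512x3 uint8, red, green, blue); there is no depth.
- eyes.camera_model(name): a dict with "intrinsics" (3x3 intrinsics, pixels), "dist" ([k1, k2, p1, p2, k3] as OpenCV has them; the pictures are not rectified), "R" (3x3) and "t" (3): a world point X has camera coordinates R X + t. Camera axes: x right, y down, z forward; pixel columns grow to the right and rows downward; lengths in m; the calibration is good to about 2 mm. A picture is of the moment at which its call begins. camera_model takes no time and is no camera call.
- manip.sign_off(): hands the job in; it is judged then, once.
The state is a dict: "clock": time; "qpos": joint angles; "qd": joint speeds; "effort": joint torques, N m; "position": TCP position; "ee_rot": TCP orientation; "contact_force": force on the tool from outside, world axes, zero at the start; "moment": the same for the moment, N m; "width": finger opening in m; "gripper_force": force on a finger pad.
Only numpy, scipy, OpenCV 4.12 (cv2) and the standard library are available. Lean on these libraries where they do the work, as an engineer would, in place of code of your own. Each camera call takes 0.05 s, during which the arm holds its last target. There are 200 camera calls.

### The job

Slide the wooden board under the raised foot of the trestle's jack so that the whole foot will stand on it, then crank the jack down (clockwise from above) until the foot is past its free play and bears firmly on the board, felt as the crank load rising to about twice its free-running load. Do not overload the jack by forcing the crank further, let go of the crank, and leave the other things on the bench where they are.

Things in the scene. Friction and masses are not known exactly. Their poses are not given: they have to be found in the camera images.
- board: Loose plain wooden board, 300 x 68 x 22 mm (about 0.3 kg), lying flat on the bench to the left of the jack. Origin: centre of its underside; x along its 300 mm length, y along its 68 mm width, z up.
- trestle: Fixed steel trestle with a gearbox on it and a geared drop-leg jack at its free end. Origin: on the bench surface, on the jack's vertical axis; z up. Beam and legs extend along its own -y (25 to 460 mm from the axis; gearbox from 120 mm on, top at 270 mm); +y, +x and -x of the jack are free. The jack's tube (52 mm thick) ends 125 mm above the bench; gear head (72 x 60 mm) 195 to 235 mm.
- foot: Round dark steel foot of the jack, 44 mm across, 9 mm thick, on a 24 mm stem. Origin: centre of its underside, on the jack axis; at the start it hangs 51 to 104 mm above the bench. It sits loosely in the leg: after first touching the board it is pushed up into the leg by an unknown 3 to 23 mm of free play (under 12 N on it) before it bottoms and carries load.
- tube_end (a point): Lower end of the jack's fixed outer tube, on the jack axis, 125 mm above the bench. The steel leg (34 mm thick) comes out of it, carrying the foot. The leg goes down 40 mm per turn of the crank, clockwise seen from above. When the foot has bottomed, a stiff cushion gives about 20 N on the foot per mm of leg travel. The gear holds by itself when let go: up to about 75 N on the foot stays, more runs back to about that.
- crank_axis (a point): Point on the vertical axis of the crank (which is the jack axis), 288 mm above the bench, the height of the middle of the crank's knob.
- knob_mid (a point): Middle of the crank's upright black round knob, 28 mm thick, 60 mm tall (258 to 318 mm above the bench), 65 mm from the crank axis. It spins freely on the crank arm, so it can be held by an unturned gripper and led round the circle.
- crank: Flat steel crank arm on top of the jack, 22 mm wide, top at 253 mm; origin on the jack axis, x towards the knob. Force along the circle at the knob while turning: about 5 N running free, 6 N in the free play, then 1 N more per 10 N on the foot (1.2 N more per 0.1 rad). Measured alike (turning, or at rest after each small step), a rise of 5 to 6 N over free running is best, 3 to 8 N is firm, 11 N (120 N on the foot) overload.
- jar: Bystander: amber glass jar of the bench clutter, 64 mm across, 85 mm tall. Origin: centre of its underside. Leave alone.
- bearing: Bystander: steel bearing ring lying flat, 72 mm across, 20 mm high. Origin: centre of its underside. Leave alone.
- gear: Bystander: dark steel gear wheel lying flat, 92 mm across, 29 mm high. Origin: centre of its underside. Leave alone.
- piston: Bystander: aluminium piston standing upright, 72 mm across, 60 mm tall. Origin: centre of its underside. Leave alone.
- wrench: Bystander: steel wrench lying flat. Leave alone.
- hammer: Bystander: hammer lying flat. Leave alone.
- oil: Bystander: grey oil bottle, 68 mm across, 150 mm tall. Origin: centre of its underside. Leave alone.

How it is judged:
On the way, in this order (a step that is already met when the one before it is completed fails the run):
1. the board lies flat on the bench under the raised foot, which does not touch it yet (y of foot in the frame of board between -0.0135 and 0.0135 m and x of foot in the frame of board between -0.13 and 0.13 m and angle between board's own z axis and vertical below 0.05 rad and height (world z) of board between -0.006 and 0.006 m and contact force between each of foot, the fingers and board below 0.5 N), for 0.2 s.
2. the foot bears on the board with more than 25 N (y of foot in the frame of board between -0.0135 and 0.0135 m and x of foot in the frame of board between -0.13 and 0.13 m and contact force between foot and board above 25 N), for 0.2 s.
At the end, for the whole second after the job is handed in: The board lies flat and still on the bench under the whole foot (foot centre within 13.5 mm of the board's centre line and at least 20 mm from its ends), the foot bears on it with 25 to 100 N, and the crank is released (all of step 2 and angle between board's own z axis and vertical below 0.05 rad and height (world z) of board between -0.006 and 0.006 m and contact force between foot and board below 100 N and linear speed of board below 0.02 m/s); the robot touches nothing.
It fails at once if the jack is overloaded: the foot presses on the board with more than 120 N (contact force between foot and board above 120 N).
It fails at once if a bystander is pushed about (more than 25 mm) (distance of any of jar, bearing, gear, piston, wrench, hammer, oil from where it was at the start of the episode above 0.025 m).
It also fails if it takes over 72 s, if anything falls off the work surface, if the arm or the gripper's body presses on something with over 40 N, if the wrist force passes 120 N, or if a joint passes its speed limit or range.

## Working session

There is one attempt and no reset: what is moved stays moved. The work goes in short steps, Python scripts to look and compute and a tool call to move; the robot and the scene stay as the last step left them, time stands still between calls to the robot, and variables do not carry over. Pictures are saved under pics/ and viewed, at most 10 in all, crops included, and the job is handed in when it is done.

Besides the shell and the picture viewer there is one more tool, called after "Call:" by a JSON object that holds its "method" and its "body", one argument or row to a line. drive_tool: Moves the arm, as the interface text tells. Its arguments: {"type":"object","properties":{"deltas":{"type":"array","items":{"type":"object","properties":{"linear":{"type":"array","items":{"type":"number"}},"twist":{"type":"number"},"claw":{"type":"number"}}}},"squeeze":{"type":"number"}},"required":["deltas"]}

```bash
mkdir -p pics
python3 - <<'E'
from rig import sensors, eyes
import cv2
for n in("scene","top"):
    cv2.imwrite(f"pics/{n}0.png",eyes.get_image(n)[:,:,::-1])
    m=eyes.camera_model(n);print(n,m)
print(sensors.get_state())
E
```

```text
scene {'intrinsics': array([[422.01467713,   0.        , 252.7276658 ],
       [  0.        , 422.01467713, 194.69044483],
       [  0.        ,   0.        ,   1.        ]]), 'dist': array([-0.05062026,  0.        ,  0.        ,  0.        ,  0.        ]), 'R': array([[ 0.62439759,  0.78109856,  0.00356104],
       [ 0.52891936, -0.41944609, -0.7377732 ],
       [-0.57477992,  0.46254731, -0.67503928]]), 't': array([-0.3898102 , -0.13723174,  1.51031231])}
top {'intrinsics': array([[404.882002  ,   0.        , 249.7104319 ],
       [  0.        , 404.882002  , 195.27772439],
       [  0.        ,   0.        ,   1.        ]]), 'dist': array([-0.08523455,  0.        ,  0.        ,  0.        ,  0.        ]), 'R': array([[ 0.02675026, -0.99961117,  0.00787032],
       [-0.98308435, -0.0277334 , -0.1810415 ],
       [ 0.18118938, -0.00289428, -0.98344397]]), 't': array([0.0493336 , 0.56908395, 1.28481258])}
{'clock': 0.1, 'qpos': array([ 1.05699889e+00,  2.76552883e-01,  1.50600085e+00,  3.77931894e-05,
        1.36076019e+00, -1.21015957e-01]), 'qd': array([ 0.00154469, -0.00224266, -0.00318444,  0.0008414 , -0.00200837,
       -0.00084722]), 'effort': array([ 1.57726245e-03, -4.17701304e+01, -2.46404082e+01,  4.36584912e-05,
        5.75094775e-03,  3.01606804e-05]), 'position': array([0.21985693, 0.53080255, 0.24151645]), 'ee_rot': array([-2.86162974e-04,  1.95134535e-01,  9.80776107e-01, -8.11879269e-04]), 'contact_force': array([ 0.2199077 , -0.06050484, -0.27772311]), 'moment': array([0.00649348, 0.04203996, 0.04982374]), 'gripper_force': 0.0, 'width': 0.08545940214383484}
```

View pics/scene0.png

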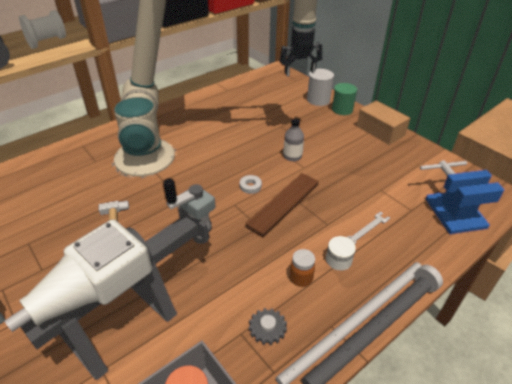

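View pics/top0.png

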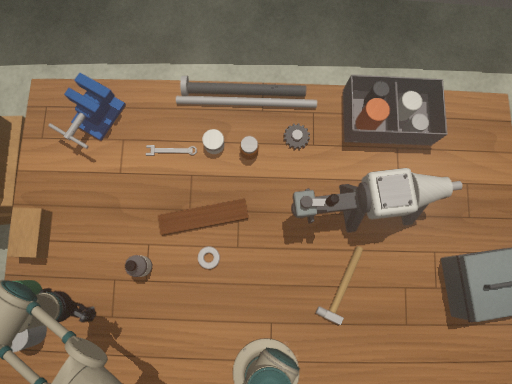

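The scene view shows the board at about (283,204), the jack head at about (198,205) and the knob at about (170,190). In the top view the board is at (203,217), the jack hub at about (306,203) and the knob at (332,200).

```bash
cat > h.py <<'E'
import numpy as np, cv2
from rig import eyes
M={n:eyes.camera_model(n) for n in("scene","top")}
def ray(n,uv):
    m=M[n];p=cv2.undistortPoints(np.array([[uv]],float),m["intrinsics"],m["dist"])[0,0]
    return -m["R"].T@m["t"], m["R"].T@np.array([p[0],p[1],1])
def onz(n,uv,z):
    c,d=ray(n,uv);return c+d*(z-c[2])/d[2]
def proj(n,X):
    m=M[n];return cv2.projectPoints(np.array([X],float),cv2.Rodrigues(m["R"])[0],m["t"],m["intrinsics"],m["dist"])[0][0,0]
def board(im,lo=0):
    h=cv2.cvtColor(im,cv2.COLOR_RGB2LAB)
    return h
E
python3 - <<'E'
from h import *
t=cv2.imread("pics/top0.png");s=cv2.imread("pics/scene0.png")
a=cv2.resize(t[170:250,150:370],None,fx=3.6,fy=3.6,interpolation=cv2.INTER_CUBIC)
b=cv2.resize(s[165:245,130:350],None,fx=3.6,fy=3.6,interpolation=cv2.INTER_CUBIC)
cv2.imwrite("pics/c0.png",np.vstack([a,b]))
print(t[217,203],t[235,203],t[217,225],s[204,283],s[230,300])
# board mask
m=((t[:,:,2]<115)&(t[:,:,2]>t[:,:,0]*1.5+10)).astype(np.uint8)
m=cv2.morphologyEx(m,cv2.MORPH_OPEN,np.ones((3,3)))
n,l,st,c=cv2.connectedComponentsWithStats(m)
for i in range(1,n):
    if st[i,4]>300:
        cs=cv2.findContours((l==i).astype(np.uint8),0,2)[0][0];r=cv2.minAreaRect(cs);print(st[i],c[i],r)
        if st[i,4]>1000:
            for p in cv2.boxPoints(r): print(p,onz("top",p,.022))
E
```

```text
[ 50  80 123] [ 72 114 159] [ 49  77 121] [ 47  73 116] [ 76 115 169]
[356 108  25  22 306] [366.0130719  121.30392157] ((365.75885009765625, 122.12435150146484), (22.670673370361328, 20.353225708007812), 40.91438674926758)
[  0 117  11  86 582] [  3.37113402 151.79553265] ((5.0, 159.5), (85.0, 10.0), 90.0)
[342 142  89  12 726] [384.684573   147.54407713] ((385.9361267089844, 147.59744262695312), (88.24944305419922, 8.473224639892578), 2.2906100749969482)
[ 19 210  33  55 721] [ 41.08737864 240.72815534] ((36.40540313720703, 236.56756591796875), (27.619029998779297, 55.89565658569336), 9.462321281433105)
[ 282  212  122   34 2298] [339.08050479 228.55831158] ((342.3957214355469, 228.38909912109375), (121.12728881835938, 32.73835372924805), 1.7623909711837769)
[281.3573  242.88792] [ 0.41568058 -0.04420052  0.022     ]
[282.36414 210.16505] [ 0.52528045 -0.04609506  0.022     ]
[403.43414 213.89027] [ 0.52339819 -0.45946675  0.022     ]
[402.4273  246.61314] [ 0.41241977 -0.45188123  0.022     ]
[438 265  47  64 525] [452.30857143 307.57714286] ((449.8394470214844, 303.45367431640625), (74.2020263671875, 32.81658935546875), 52.480892181396484)
[  87  316   77   68 1358] [118.71575847 346.94992636] ((125.7222900390625, 352.3155822753906), (96.51173400878906, 31.16962432861328), 41.3477783203125)
[ 79.200195 332.13614 ] [0.10556706 0.60636747 0.022     ]
[ 99.79172 308.73666] [0.18322545 0.54339232 0.022     ]
[172.24438 372.49503] [-0.00662255  0.29572501  0.022     ]
[151.65286 395.8945 ] [-0.08167818  0.35806505  0.022     ]
```

View pics/c0.png

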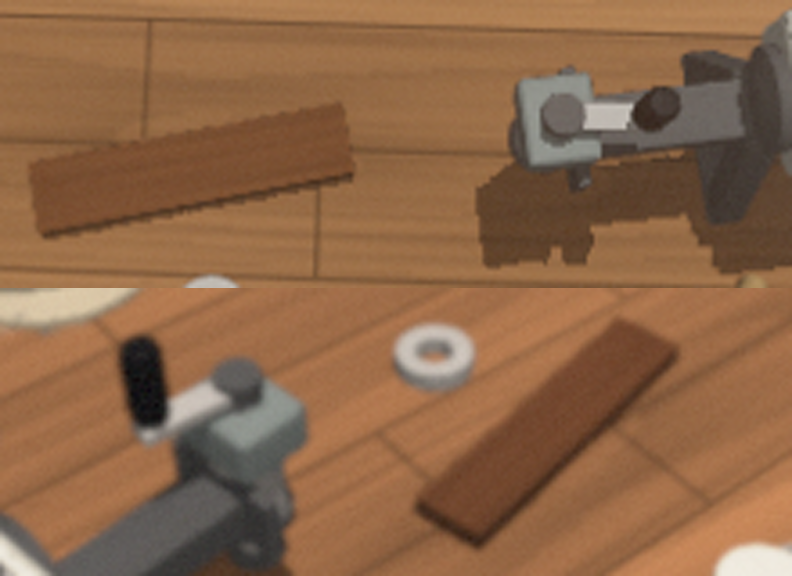

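Board, hub and knob are clear in both crops. Top crop: board corners at (30,163), (340,103), (353,175), (43,232), hub at (563,114), knob top at about (662,103). I'll turn these into points now.

Run:
```python
from h import *
T=lambda p:(p[0]/3.6+150,p[1]/3.6+170)
S=lambda p:(p[0]/3.6+130,(p[1]-288)/3.6+165)
A=[onz("top",T(p),.022) for p in[(30,163),(340,103),(353,173),(43,233)]]
B=[onz("scene",S(p),.022) for p in[(618,321),(417,503),(480,539),(678,352)]]
for Q in(A,B):
    Q=np.array(Q)[:,:2];print(Q.round(4).tolist(),Q.mean(0))
    for i in range(4):d=Q[(i+1)%4]-Q[i];print(np.linalg.norm(d).round(4),np.degrees(np.arctan2(d[1],d[0])).round(1))
def tri(a,b):
    c1,d1=ray("top",T(a));c2,d2=ray("scene",S(b))
    d1/=np.linalg.norm(d1);d2/=np.linalg.norm(d2)
    k=np.linalg.lstsq(np.c_[d1,-d2],c2-c1,rcond=None)[0]
    return (c1+k[0]*d1+c2+k[1]*d2)/2,np.linalg.norm(c1+k[0]*d1-c2-k[1]*d2)
print("hub",tri((563,113),(239,370)))
print("knobtop",tri((662,102),(140,347)))
# gear head top corners z .235
print([onz("top",T(p),.235)[:2].round(4).tolist() for p in[(519,83),(590,73),(600,159),(527,167)]])
for z in(.258,.262): print("hubtop",onz("top",T((563,113)),z),onz("scene",S((239,370)),z))
print("knob",onz("top",T((663,103)),.318),onz("scene",S((140,346)),.318))
# bystanders
print("bearing",onz("scene",(250,183),.02),onz("top",(208.5,258),.02)); print("oil",onz("top",(144,266),.1),onz("top",(133,266),.15))
print("jar",onz("top",(249,144),.085),"piston",onz("top",(213,137),.06))
```

```text
[[0.4962, 0.3695], [0.5611, 0.0823], [0.4955, 0.0683], [0.4314, 0.3531]] [0.49602056 0.21830467]
0.2944 -77.3
0.0671 -168.0
0.2919 102.7
0.0668 14.1
[[0.4419, 0.3545], [0.5088, 0.0664], [0.5709, 0.0814], [0.5077, 0.3668]] [0.50732805 0.21727247]
0.2958 -76.9
0.0638 13.6
0.2924 102.5
0.0669 -169.4
hub (array([ 0.51796256, -0.0901576 ,  0.25849542]), np.float64(0.005474426229445517))
knobtop (array([ 0.51823371, -0.15595136,  0.3138436 ]), np.float64(0.004108477503682466))
[[0.5438, -0.061], [0.5534, -0.1174], [0.4848, -0.1252], [0.4769, -0.0677]]
hubtop [ 0.51667448 -0.0925997   0.258     ] [ 0.51895925 -0.08758659  0.258     ]
hubtop [ 0.51598386 -0.09201707  0.262     ] [ 0.52298015 -0.08978762  0.262     ]
knob [ 0.5158     -0.15762252  0.318     ] [ 0.5231915  -0.15582757  0.318     ]
bearing [0.36846339 0.19304624 0.02      ] [0.35953618 0.19492871 0.02      ]
oil [0.32651801 0.38673833 0.1       ] [0.32530688 0.40729629 0.15      ]
jar [0.73326751 0.07198937 0.085     ] piston [0.76246445 0.19420287 0.06      ]
```

Call:
{"method": "drive_tool", "body": {
  "deltas": [
    {"linear": [30, -28, 0], "twist": -5, "claw": 1},
    {"linear": [60, -55, 0], "twist": -11, "claw": 1},
    {"linear": [90, -82, 0], "twist": -17, "claw": 1},
    {"linear": [120, -110, 0], "twist": -23, "claw": 1},
    {"linear": [150, -137, 0], "twist": -29, "claw": 1},
    {"linear": [180, -164, 0], "twist": -35, "claw": 1},
    {"linear": [210, -192, -20], "twist": -41, "claw": 1},
    {"linear": [240, -220, -55], "twist": -47, "claw": 1},
    {"linear": [266, -245, -95], "twist": -53, "claw": 1},
    {"linear": [266, -245, -130], "twist": -54.6, "claw": 1},
    {"linear": [266, -245, -165], "twist": -54.6, "claw": 1},
    {"linear": [266, -245, -165], "twist": -54.6, "claw": 1}
  ]
}}

```text
clock: 1.1
position: [0.4827, 0.283, 0.0712]
ee_rot: [-0.003, 0.624, 0.781, -0.005]
contact_force: [-1.2, 0.1, -0.8]
width: 0.0855
gripper_force: 0.0
```

Run:
```python
from h import *
from rig import sensors
s=sensors.get_state();print(s["position"],s["qpos"],s["contact_force"])
t=eyes.get_image("top")[:,:,::-1];s=eyes.get_image("scene")[:,:,::-1]
a=cv2.resize(t[170:250,130:270],None,fx=4,fy=4,interpolation=cv2.INTER_CUBIC)
b=cv2.resize(s[140:240,230:370],None,fx=4,fy=4,interpolation=cv2.INTER_CUBIC)[:280]
cv2.imwrite("pics/c1.png",np.vstack([a,b]))
```

```text
[0.48274274 0.28301828 0.07123548] [ 4.06100911e-01  4.06190511e-01  1.77400011e+00 -3.35942362e-04
  9.73424784e-01  1.83600965e-01] [-1.23976786  0.11510797 -0.7566461 ]
```

View pics/c1.png

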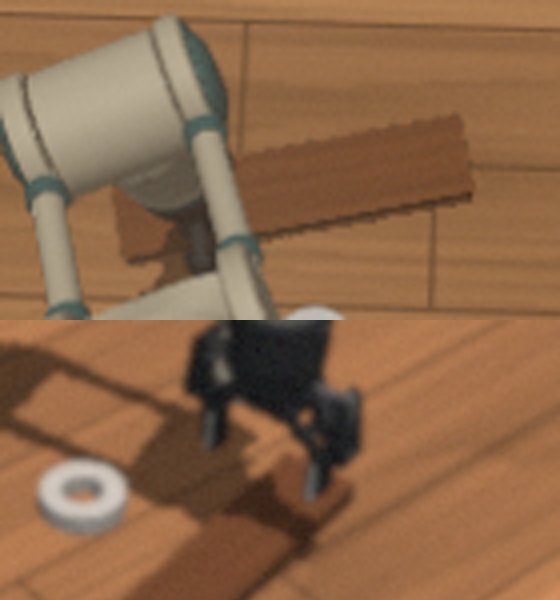

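The gripper stands over the board, and the shadow suggests it is roughly centred. Finger tips in the scene crop are at (212,447) and (313,497), so I'll compare those with the projected tips.

Run:
```python
from h import *
p=np.array([.4827,.2830,.0712]);w=np.array([.9755,.2198,0])
for dz in(-.011,0,.002):
  for s in(-1,1):
    u=proj("scene",p+s*w*.0475+[0,0,dz]);print(dz,s,(u+.5-[230,140])*4+[0,320])
# board edges at hold point predicted (center .5017,.2178)
for c in([.497,.2195],[.5055,.217],[.5017,.2178]):
  d=p[:2]-c; print(c,"lateral of tcp",d@w[:2],"along",d@[-.22,.9755])
  for s in(-1,1):
    q=np.r_[c,.022]+.07*np.array([-.22,.9755,0])+s*w*.034; print((proj("scene",q)+.5-[230,140])*4+[0,320])
```

```text
-0.011 -1 [213.06185787 458.99796056]
-0.011 1 [313.15852707 508.47658491]
0 -1 [213.77394411 448.30870895]
0 1 [314.46805142 497.7139933 ]
0.002 -1 [213.90420553 446.35256985]
0.002 1 [314.70765559 495.74395113]
[0.497, 0.2195] lateral of tcp 7.650000000013681e-06 along 0.06509024999999997
[227.69810439 498.98332696]
[297.81905795 534.40240974]
[0.5055, 0.217] lateral of tcp -0.007734599999999941 along 0.06939899999999996
[232.45267745 505.67110942]
[302.99616308 541.40472628]
[0.5017, 0.2178] lateral of tcp -0.004203540000000021 along 0.06778259999999998
[230.03000679 502.83464565]
[300.38532593 538.43485329]
```

Call:
{"method": "drive_tool", "body": {
  "deltas": [
    {"linear": [4, 1, -15], "twist": 0, "claw": 1},
    {"linear": [4, 1, -30], "twist": 0, "claw": 1},
    {"linear": [4, 1, -42], "twist": 0, "claw": 1},
    {"linear": [4, 1, -50], "twist": 0, "claw": 1},
    {"linear": [4, 1, -55], "twist": 0, "claw": 1},
    {"linear": [4, 1, -55], "twist": 0, "claw": 1}
  ],
  "squeeze": 40
}}

```text
clock: 1.7
position: [0.4902, 0.288, 0.023]
ee_rot: [0.0, 0.623, 0.782, 0.0]
contact_force: [0.3, -0.3, -0.5]
width: 0.0852
gripper_force: 0.0
```

Call:
{"method": "drive_tool", "body": {
  "deltas": [
    {"linear": [-4, -1, 0], "twist": 0, "claw": 1},
    {"linear": [-4, -1, -5], "twist": 0, "claw": 1},
    {"linear": [-4, -1, -9], "twist": 0, "claw": 1},
    {"linear": [-4, -1, -12], "twist": 0, "claw": 1},
    {"linear": [-4, -1, -12], "twist": 0, "claw": 1}
  ]
}}

```text
clock: 2.12
position: [0.4857, 0.286, 0.0097]
ee_rot: [-0.0, 0.623, 0.782, -0.0]
contact_force: [-0.1, -0.3, 0.0]
width: 0.0855
gripper_force: 0.0
```

Call:
{"method": "drive_tool", "body": {
  "deltas": [
    {"linear": [0, 0, 0], "twist": 0, "claw": 0.6},
    {"linear": [0, 0, 0], "twist": 0, "claw": 0.6},
    {"linear": [0, 0, 0], "twist": 0, "claw": 0.6},
    {"linear": [0, 0, 0], "twist": 0, "claw": 0.6},
    {"linear": [0, 0, 0], "twist": 0, "claw": 0.6},
    {"linear": [0, 0, 0], "twist": 0, "claw": 0.6}
  ],
  "squeeze": 40
}}

```text
clock: 2.62
position: [0.4857, 0.2861, 0.0105]
ee_rot: [-0.0, 0.623, 0.782, -0.0]
contact_force: [-2.0, -0.9, 4.2]
width: 0.067
gripper_force: 47.1
```

Call:
{"method": "drive_tool", "body": {
  "deltas": [
    {"linear": [0, -15, 0], "twist": 0, "claw": 0.6},
    {"linear": [-1, -35, 0], "twist": 0, "claw": 0.6},
    {"linear": [-1, -57, 0], "twist": 0, "claw": 0.6},
    {"linear": [-2, -79, 0], "twist": 0, "claw": 0.6},
    {"linear": [-2, -101, 0], "twist": 0, "claw": 0.6},
    {"linear": [-2, -123, 0], "twist": 0, "claw": 0.6},
    {"linear": [-3, -145, 0], "twist": 0, "claw": 0.6},
    {"linear": [-3, -167, 0], "twist": 0, "claw": 0.6},
    {"linear": [-4, -189, 0], "twist": 0, "claw": 0.6},
    {"linear": [-4, -210, 0], "twist": 0, "claw": 0.6},
    {"linear": [-4, -223, 0], "twist": 0, "claw": 0.6},
    {"linear": [-4, -223, 0], "twist": 0, "claw": 0.6}
  ]
}}

```text
clock: 3.62
position: [0.4828, 0.0606, 0.0105]
ee_rot: [0.001, 0.624, 0.782, -0.0]
contact_force: [1.2, -4.5, 3.1]
width: 0.0669
gripper_force: 46.9
```

Run:
```python
from h import *
from rig import sensors
s=sensors.get_state();print(s["position"],s["ee_rot"],s["contact_force"])
t=eyes.get_image("top")[:,:,::-1];s=eyes.get_image("scene")[:,:,::-1]
a=cv2.resize(t[170:240,220:360],None,fx=4,fy=4,interpolation=cv2.INTER_CUBIC)
b=cv2.resize(s[160:240,150:290],None,fx=4,fy=4,interpolation=cv2.INTER_CUBIC)
cv2.imwrite("pics/c2.png",np.vstack([a,b]))
```

```text
[0.48282919 0.06060071 0.01054763] [ 1.14448155e-03  6.23786092e-01  7.81594250e-01 -1.70308539e-04] [ 1.20716301 -4.45754458  3.13611988]
```

View pics/c2.png

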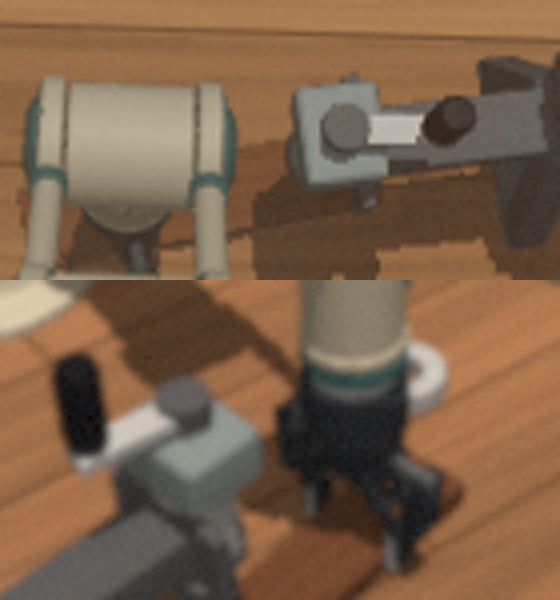

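Everything agrees with the plan: the board runs under the jack, with the foot on its centre line by calculation (lateral error about -0.6 mm). Releasing and lifting.

Call:
{"method": "drive_tool", "body": {
  "deltas": [
    {"linear": [0, 0, 0], "twist": 0, "claw": 1},
    {"linear": [0, 0, 0], "twist": 0, "claw": 1},
    {"linear": [0, 0, 0], "twist": 0, "claw": 1},
    {"linear": [0, 0, 0], "twist": 0, "claw": 1},
    {"linear": [0, 0, 25], "twist": 0, "claw": 1},
    {"linear": [0, 0, 60], "twist": 0, "claw": 1},
    {"linear": [0, 0, 100], "twist": 0, "claw": 1},
    {"linear": [0, 0, 140], "twist": 0, "claw": 1},
    {"linear": [0, 0, 180], "twist": 0, "claw": 1},
    {"linear": [0, 0, 220], "twist": 0, "claw": 1},
    {"linear": [0, 0, 260], "twist": 0, "claw": 1},
    {"linear": [0, 0, 300], "twist": 0, "claw": 1}
  ]
}}

```text
clock: 4.72
position: [0.4814, 0.0639, 0.3124]
ee_rot: [0.0, 0.623, 0.782, 0.0]
contact_force: [1.6, -0.7, -0.5]
width: 0.0855
gripper_force: 0.0
```

Call:
{"method": "drive_tool", "body": {
  "deltas": [
    {"linear": [0, 0, 30], "twist": 0, "claw": 1},
    {"linear": [0, 0, 70], "twist": 0, "claw": 1},
    {"linear": [0, 0, 90], "twist": 0, "claw": 1},
    {"linear": [0, 0, 90], "twist": 0, "claw": 1}
  ]
}}

```text
clock: 5.05
position: [0.4839, 0.0639, 0.4056]
ee_rot: [0.004, 0.623, 0.782, 0.003]
contact_force: [0.8, -0.2, -0.0]
width: 0.0856
gripper_force: 0.0
```

Run:
```python
from h import *
from rig import sensors
s=sensors.get_state();print(s["position"],s["ee_rot"],s["contact_force"])
t=eyes.get_image("top")[:,:,::-1];s=eyes.get_image("scene")[:,:,::-1]
a=cv2.resize(t[170:240,220:360],None,fx=4,fy=4,interpolation=cv2.INTER_CUBIC)
b=cv2.resize(s[160:240,150:290],None,fx=4,fy=4,interpolation=cv2.INTER_CUBIC)
cv2.imwrite("pics/c3.png",np.vstack([a,b]))
```

```text
[0.48391017 0.06386516 0.40563929] [0.00408217 0.6228101  0.78235502 0.00339678] [ 0.82130926 -0.1898866  -0.04905873]
```

View pics/c3.png

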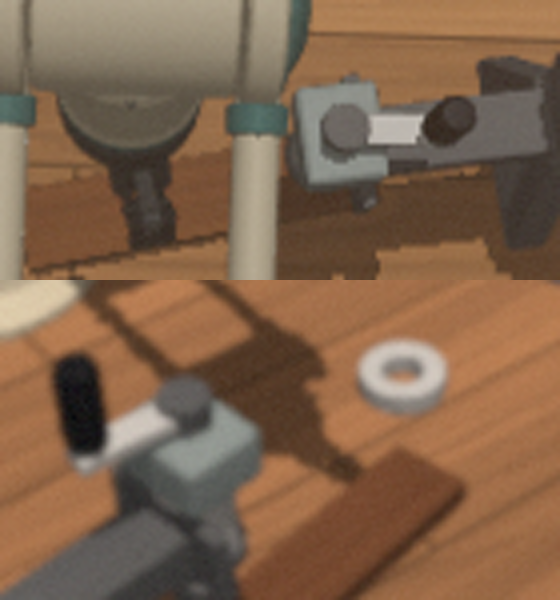

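The board stayed put with its near end clear under the jack. Hub top is at (347,129) in the top crop and (184,393) in the scene crop; knob top is at about (460,112) and (74,362).

Run:
```python
from h import *
T=lambda p:((p[0]+.5)/4+219.5,(p[1]+.5)/4+169.5)
S=lambda p:((p[0]+.5)/4+149.5,(p[1]-279.5)/4+159.5)
def tri(a,b):
    c1,d1=ray("top",T(a));c2,d2=ray("scene",S(b))
    d1/=np.linalg.norm(d1);d2/=np.linalg.norm(d2)
    k=np.linalg.lstsq(np.c_[d1,-d2],c2-c1,rcond=None)[0]
    return (c1+k[0]*d1+c2+k[1]*d2)/2,np.linalg.norm(c1+k[0]*d1-c2-k[1]*d2)
print(tri((347,129),(184,393)),tri((460,112),(74,362)))
print(np.mean([onz("top",T(p),.235) for p in[(296,92),(373,82),(388,174),(307,186)]],0))
print(onz("top",T((460,112)),.318),onz("scene",S((74,362)),.318))
```

```text
(array([ 0.51646707, -0.09075388,  0.25752554]), np.float64(0.004334665083802926)) (array([ 0.51911127, -0.15721018,  0.3187776 ]), np.float64(0.003346384196279462))
[ 0.51605972 -0.09167761  0.235     ]
[ 0.51848304 -0.15887415  0.318     ] [ 0.51924128 -0.15545213  0.318     ]
```

Call:
{"method": "drive_tool", "body": {
  "deltas": [
    {"linear": [6, -36, 0], "twist": 0, "claw": 1},
    {"linear": [12, -72, 0], "twist": 0, "claw": 1},
    {"linear": [18, -108, 0], "twist": 0, "claw": 1},
    {"linear": [24, -144, 0], "twist": 0, "claw": 1},
    {"linear": [30, -180, 0], "twist": 0, "claw": 1},
    {"linear": [36, -210, 0], "twist": 0, "claw": 1},
    {"linear": [36, -221, -10], "twist": 0, "claw": 1},
    {"linear": [36, -221, -25], "twist": 0, "claw": 1},
    {"linear": [36, -221, -40], "twist": 0, "claw": 1},
    {"linear": [36, -221, -40], "twist": 0, "claw": 1}
  ]
}}

```text
clock: 5.98
position: [0.516, -0.1565, 0.355]
ee_rot: [-0.005, 0.623, 0.782, -0.001]
contact_force: [-0.9, 0.8, -0.8]
width: 0.0855
gripper_force: 0.0
```

Call:
{"method": "drive_tool", "body": {
  "deltas": [
    {"linear": [0, 0, -15], "twist": 0, "claw": 1},
    {"linear": [0, 0, -30], "twist": 0, "claw": 1},
    {"linear": [0, 0, -45], "twist": 0, "claw": 1},
    {"linear": [0, 0, -60], "twist": 0, "claw": 1},
    {"linear": [0, 0, -68], "twist": 0, "claw": 1},
    {"linear": [0, 0, -68], "twist": 0, "claw": 1},
    {"linear": [0, 0, -68], "twist": 0, "claw": 1}
  ]
}}

```text
clock: 6.57
position: [0.518, -0.1572, 0.2921]
ee_rot: [-0.0, 0.623, 0.782, -0.0]
contact_force: [-0.3, -0.2, 0.2]
width: 0.0852
gripper_force: 0.0
```

Call:
{"method": "drive_tool", "body": {
  "deltas": [
    {"linear": [0, 0, 0], "twist": 0, "claw": 0.2},
    {"linear": [0, 0, 0], "twist": 0, "claw": 0.2},
    {"linear": [0, 0, 0], "twist": 0, "claw": 0.2},
    {"linear": [0, 0, 0], "twist": 0, "claw": 0.2},
    {"linear": [0, 0, 0], "twist": 0, "claw": 0.2},
    {"linear": [0, 0, 0], "twist": 0, "claw": 0.2},
    {"linear": [0, 0, 0], "twist": 0, "claw": 0.2},
    {"linear": [0, 0, 0], "twist": 0, "claw": 0.2}
  ],
  "squeeze": 40
}}

```text
clock: 7.23
position: [0.5183, -0.1578, 0.2929]
ee_rot: [0.001, 0.623, 0.782, 0.0]
contact_force: [0.9, 0.3, 3.9]
width: 0.0265
gripper_force: 39.6
```

```bash
cat > tab.py <<'E'
import numpy as np,sys
phi,step,n=map(float,sys.argv[1:4]);r=float(sys.argv[4]) if len(sys.argv)>4 else 65
a=np.radians(phi-step*np.arange(int(n)+1));P=r*np.c_[np.cos(a),np.sin(a)];print((P-P[0]).round(1).tolist())
E
python3 tab.py -88 9 11
```

```text
[[0.0, 0.0], [-10.2, 0.4], [-20.2, 2.5], [-29.7, 6.1], [-38.6, 11.1], [-46.6, 17.4], [-53.5, 24.9], [-59.1, 33.4], [-63.3, 42.7], [-66.1, 52.6], [-67.2, 62.7], [-66.8, 72.9]]
```

Test a small arc first.

Call:
{"method": "drive_tool", "body": {
  "deltas": [
    {"linear": [-5, 0, 0], "twist": 0, "claw": 0.2},
    {"linear": [-10, 0.5, 0], "twist": 0, "claw": 0.2},
    {"linear": [-15, 1.5, 0], "twist": 0, "claw": 0.2},
    {"linear": [-20, 2.5, 0], "twist": 0, "claw": 0.2},
    {"linear": [-25, 4, 0], "twist": 0, "claw": 0.2},
    {"linear": [-29.5, 6, 0], "twist": 0, "claw": 0.2}
  ]
}}

```text
clock: 7.73
position: [0.4906, -0.1518, 0.2929]
ee_rot: [0.002, 0.623, 0.782, 0.002]
contact_force: [6.3, -0.1, 1.2]
width: 0.027
gripper_force: 39.6
```

```bash
python3 tab.py -115 9 12;  python3 tab.py 137 9 12; python3 tab.py 29 9 12; python3 tab.py -79 9 12
```

```text
[[0.0, 0.0], [-8.9, 5.0], [-16.9, 11.4], [-23.8, 18.9], [-29.4, 27.4], [-33.6, 36.7], [-36.3, 46.5], [-37.5, 56.6], [-37.0, 66.8], [-35.0, 76.8], [-31.4, 86.4], [-26.4, 95.3], [-20.1, 103.2]]
[[0.0, 0.0], [7.5, 6.9], [16.0, 12.5], [25.3, 16.8], [35.1, 19.5], [45.3, 20.6], [55.5, 20.2], [65.5, 18.2], [75.0, 14.6], [83.9, 9.6], [91.9, 3.2], [98.8, -4.3], [104.4, -12.8]]
[[0.0, 0.0], [4.2, -9.3], [7.0, -19.1], [8.1, -29.2], [7.7, -39.4], [5.6, -49.4], [2.1, -59.0], [-3.0, -67.9], [-9.3, -75.8], [-16.8, -82.7], [-25.3, -88.4], [-34.6, -92.6], [-44.4, -95.3]]
[[0.0, 0.0], [-10.1, -1.2], [-20.3, -0.7], [-30.3, 1.3], [-39.9, 4.9], [-48.8, 9.9], [-56.7, 16.3], [-63.6, 23.8], [-69.3, 32.3], [-73.5, 41.6], [-76.2, 51.4], [-77.4, 61.5], [-76.9, 71.7]]
```

Call:
{"method": "drive_tool", "body": {
  "deltas": [
    {"linear": [-9, 5, 0], "twist": 0, "claw": 0.2},
    {"linear": [-17, 11.5, 0], "twist": 0, "claw": 0.2},
    {"linear": [-24, 19, 0], "twist": 0, "claw": 0.2},
    {"linear": [-29.5, 27.5, 0], "twist": 0, "claw": 0.2},
    {"linear": [-33.5, 36.5, 0], "twist": 0, "claw": 0.2},
    {"linear": [-36.5, 46.5, 0], "twist": 0, "claw": 0.2},
    {"linear": [-37.5, 56.5, 0], "twist": 0, "claw": 0.2},
    {"linear": [-37, 67, 0], "twist": 0, "claw": 0.2},
    {"linear": [-35, 77, 0], "twist": 0, "claw": 0.2},
    {"linear": [-31.5, 86.5, 0], "twist": 0, "claw": 0.2},
    {"linear": [-26.5, 95, 0], "twist": 0, "claw": 0.2},
    {"linear": [-20, 103, 0], "twist": 0, "claw": 0.2}
  ]
}}

```text
clock: 8.73
position: [0.4685, -0.051, 0.2929]
ee_rot: [0.002, 0.623, 0.782, -0.002]
contact_force: [-0.1, -6.3, 2.8]
width: 0.0267
gripper_force: 40.1
```

Call:
{"method": "drive_tool", "body": {
  "deltas": [
    {"linear": [7.5, 7, 0], "twist": 0, "claw": 0.2},
    {"linear": [16, 12.5, 0], "twist": 0, "claw": 0.2},
    {"linear": [25.5, 17, 0], "twist": 0, "claw": 0.2},
    {"linear": [35, 19.5, 0], "twist": 0, "claw": 0.2},
    {"linear": [45.5, 20.5, 0], "twist": 0, "claw": 0.2},
    {"linear": [55.5, 20, 0], "twist": 0, "claw": 0.2},
    {"linear": [65.5, 18, 0], "twist": 0, "claw": 0.2},
    {"linear": [75, 14.5, 0], "twist": 0, "claw": 0.2},
    {"linear": [84, 9.5, 0], "twist": 0, "claw": 0.2},
    {"linear": [92, 3, 0], "twist": 0, "claw": 0.2},
    {"linear": [99, -4.5, 0], "twist": 0, "claw": 0.2},
    {"linear": [104.5, -13, 0], "twist": 0, "claw": 0.2}
  ]
}}

```text
clock: 9.73
position: [0.5736, -0.0588, 0.2929]
ee_rot: [-0.001, 0.623, 0.782, 0.003]
contact_force: [1.4, 7.2, 4.8]
width: 0.0262
gripper_force: 40.2
```

Run:
```python
import numpy as np
from scipy.optimize import least_squares
P=np.array([[.5183,-.1578],[.4906,-.1518],[.4685,-.051],[.5736,-.0588]])
print(least_squares(lambda c:np.hypot(*(P-c).T)-.065,[.517,-.091]))
```

```text
message: `gtol` termination condition is satisfied.
     success: True
      status: 1
         fun: [-6.503e-05  8.041e-05 -1.188e-05  2.948e-05]
           x: [ 5.182e-01 -9.287e-02]
        cost: 5.852734692827298e-09
         jac: [[-1.435e-03  1.000e+00]
               [ 4.242e-01  9.056e-01]
               [ 7.649e-01 -6.442e-01]
               [-8.518e-01 -5.238e-01]]
        grad: [-4.026e-12  5.918e-12]
  optimality: 5.918295997860926e-12
 active_mask: [ 0.000e+00  0.000e+00]
        nfev: 4
        njev: 4
```

Call:
{"method": "drive_tool", "body": {
  "deltas": [
    {"linear": [104.5, -13, 0], "twist": 0, "claw": 0.2}
  ]
}}

```text
clock: 9.82
position: [0.5831, -0.0726, 0.2921]
ee_rot: [-0.023, 0.623, 0.781, -0.027]
contact_force: [-101.0, -31.2, 30.7]
width: 0.0271
gripper_force: 68.2
```

That repeated row was my mistake: shifts are relative to this call's start, so it pulled outward. I'm undoing it straight away with a reverse row that is clipped in the same way.

Call:
{"method": "drive_tool", "body": {
  "deltas": [
    {"linear": [-104.5, 13, 0], "twist": 0, "claw": 0.2}
  ]
}}

```text
clock: 9.9
position: [0.5773, -0.0691, 0.2887]
ee_rot: [-0.005, 0.624, 0.781, -0.008]
contact_force: [56.2, 5.9, -31.3]
width: 0.0264
gripper_force: 49.5
```

Call:
{"method": "drive_tool", "body": {
  "deltas": [
    {"linear": [0, 0, 0], "twist": 0, "claw": 0.2}
  ]
}}

```text
clock: 9.98
position: [0.5758, -0.0624, 0.2889]
ee_rot: [0.001, 0.624, 0.782, 0.002]
contact_force: [12.2, -0.2, -14.9]
width: 0.0266
gripper_force: 45.8
```

Call:
{"method": "drive_tool", "body": {
  "deltas": [
    {"linear": [0, 0, 0], "twist": 0, "claw": 0.2},
    {"linear": [0, 0, 0], "twist": 0, "claw": 0.2},
    {"linear": [0, 0, 0], "twist": 0, "claw": 0.2},
    {"linear": [0, 0, 0], "twist": 0, "claw": 0.2}
  ]
}}

```text
clock: 10.32
position: [0.5758, -0.0623, 0.2889]
ee_rot: [0.001, 0.623, 0.782, 0.001]
contact_force: [11.0, -0.2, -13.9]
width: 0.0268
gripper_force: 45.8
```

Run:
```python
from h import *
s=eyes.get_image("scene")[:,:,::-1]
b=cv2.resize(s[170:250,140:250],None,fx=6,fy=6,interpolation=cv2.INTER_CUBIC)
cv2.imwrite("pics/c4.png",b)
for z in(0.022,.024,.04,.06,.08,.104,.125): print(z,(proj("scene",[.5182,-.0929,z])+.5-[140,170])*6)
```

```text
0.022 [375.64534212 500.52377403]
0.024 [375.30116155 497.70349631]
0.04 [372.51953268 474.89689337]
0.06 [368.97057868 445.76422076]
0.08 [365.33925925 415.9149892 ]
0.104 [360.86909509 379.11417678]
0.125 [356.8532935  346.00075012]
```

View pics/c4.png

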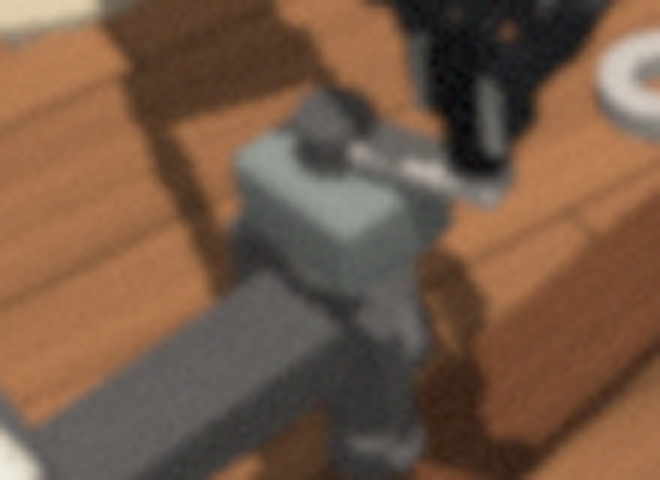

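The crank now points to about 23°, towards the gripper at (490,180). The foot's bottom rim is at about row 470, so it is still roughly 40 mm above the board. I'll regrip to relax the leftover force.

Call:
{"method": "drive_tool", "body": {
  "deltas": [
    {"linear": [0, 0, 0], "twist": 0, "claw": 0.6},
    {"linear": [0, 0, 0], "twist": 0, "claw": 0.6},
    {"linear": [0, 0, 0], "twist": 0, "claw": 0.6},
    {"linear": [0, 0, 0], "twist": 0, "claw": 0.6},
    {"linear": [0, 0, 0], "twist": 0, "claw": 0.2},
    {"linear": [0, 0, 0], "twist": 0, "claw": 0.2},
    {"linear": [0, 0, 0], "twist": 0, "claw": 0.2},
    {"linear": [0, 0, 0], "twist": 0, "claw": 0.2},
    {"linear": [0, 0, 0], "twist": 0, "claw": 0.2},
    {"linear": [0, 0, 0], "twist": 0, "claw": 0.2}
  ],
  "squeeze": 50
}}

```text
clock: 11.2
position: [0.5757, -0.0611, 0.2935]
ee_rot: [0.003, 0.623, 0.782, 0.003]
contact_force: [5.7, 2.2, 0.9]
width: 0.0266
gripper_force: 49.2
```

```bash
cat > tab.py <<'E'
import numpy as np,sys
bx,by,phi,step,n=map(float,sys.argv[1:6])   # base mm, start angle, step, rows
a=np.radians(phi-step*np.arange(1,int(n)+1));P=65*np.c_[np.cos(a),np.sin(a)]+[518.2,-92.9]
print((P-[bx,by]).round(1).tolist(),"end",P[-1].round(1))
E
python3 tab.py 573.8 -61.8 29 9 12
```

```text
[[5.5, -8.9], [8.2, -18.7], [9.4, -28.8], [8.9, -39.0], [6.9, -49.0], [3.3, -58.6], [-1.7, -67.4], [-8.1, -75.4], [-15.6, -82.3], [-24.1, -88.0], [-33.4, -92.2], [-43.2, -94.9]] end [ 530.6 -156.7]
```

Call:
{"method": "drive_tool", "body": {
  "deltas": [
    {"linear": [5.5, -9, 0], "twist": 0, "claw": 0.2},
    {"linear": [8, -18.5, 0], "twist": 0, "claw": 0.2},
    {"linear": [9.5, -29, 0], "twist": 0, "claw": 0.2},
    {"linear": [9, -39, 0], "twist": 0, "claw": 0.2},
    {"linear": [7, -49, 0], "twist": 0, "claw": 0.2},
    {"linear": [3.5, -58.5, 0], "twist": 0, "claw": 0.2},
    {"linear": [-1.5, -67.5, 0], "twist": 0, "claw": 0.2},
    {"linear": [-8, -75.5, 0], "twist": 0, "claw": 0.2},
    {"linear": [-15.5, -82.5, 0], "twist": 0, "claw": 0.2},
    {"linear": [-24, -88, 0], "twist": 0, "claw": 0.2},
    {"linear": [-33.5, -92, 0], "twist": 0, "claw": 0.2},
    {"linear": [-43, -95, 0], "twist": 0, "claw": 0.2}
  ]
}}

```text
clock: 12.2
position: [0.5311, -0.1538, 0.2935]
ee_rot: [-0.0, 0.623, 0.782, 0.004]
contact_force: [3.6, 10.1, 3.3]
width: 0.0265
gripper_force: 50.5
```

```bash
python3 tab.py 530.8 -156.8 -79 4.5 12
```

```text
[[-5.2, -0.7], [-10.3, -1.1], [-15.4, -1.0], [-20.5, -0.6], [-25.6, 0.2], [-30.5, 1.4], [-35.4, 3.0], [-40.1, 5.0], [-44.6, 7.3], [-48.9, 10.0], [-53.1, 13.0], [-56.9, 16.4]] end [ 473.9 -140.4]
```

Regripping left the knob about 2.7 mm off the pad centre, so I'll shift the circle centre the tool follows.

```bash
sed -i 's/518.2,-92.9/517.6,-90.3/' tab.py
cat > load.py <<'E'
import numpy as np;from rig import sensors
s=sensors.get_state();p=s["position"][:2]*1000-[517.6,-90.3];f=s["contact_force"][:2];a=np.arctan2(p[1],p[0])
print("r",np.hypot(*p).round(1),"phi",np.degrees(a).round(1),"load",-(f@[np.sin(a),-np.cos(a)]).round(2),"rad",(f@[np.cos(a),np.sin(a)]).round(2))
E
python3 load.py; python3 tab.py 530.8 -156.8 -79 4.5 12
```

```text
r 65.0 phi -78.0 load 5.59 rad -9.18
[[-5.8, 1.9], [-10.9, 1.5], [-16.0, 1.6], [-21.1, 2.0], [-26.2, 2.8], [-31.1, 4.0], [-36.0, 5.6], [-40.7, 7.6], [-45.2, 9.9], [-49.5, 12.6], [-53.7, 15.6], [-57.5, 19.0]] end [ 473.3 -137.8]
```

Call:
{"method": "drive_tool", "body": {
  "deltas": [
    {"linear": [-6, 2, 0], "twist": 0, "claw": 0.2},
    {"linear": [-11, 1.5, 0], "twist": 0, "claw": 0.2},
    {"linear": [-16, 1.5, 0], "twist": 0, "claw": 0.2},
    {"linear": [-21, 2, 0], "twist": 0, "claw": 0.2},
    {"linear": [-26, 3, 0], "twist": 0, "claw": 0.2},
    {"linear": [-31, 4, 0], "twist": 0, "claw": 0.2},
    {"linear": [-36, 5.5, 0], "twist": 0, "claw": 0.2},
    {"linear": [-40.5, 7.5, 0], "twist": 0, "claw": 0.2},
    {"linear": [-45, 10, 0], "twist": 0, "claw": 0.2}
  ]
}}

```text
clock: 12.95
position: [0.4871, -0.1474, 0.2935]
ee_rot: [0.003, 0.623, 0.782, 0.001]
contact_force: [5.5, -1.3, 0.9]
width: 0.0265
gripper_force: 50.3
```

```bash
python3 load.py; python3 tab.py 485.8 -146.8 -119.5 4.5 12
python3 - <<'E'
from h import *
s=eyes.get_image("scene")[:,:,::-1]
b=cv2.resize(s[205:275,160:250],None,fx=8,fy=8,interpolation=cv2.INTER_CUBIC)
cv2.imwrite("pics/c5.png",b)
k=np.array([.5727,-.4609,0]);k/=np.linalg.norm(k)
for z in(0.022,.03,.04,.05,.06): print(z,[((proj("scene",np.array([.5182,-.0929,z])+q*k)+.5-[160,205])*8).round() for q in(0,.022)])
E
```

```text
r 64.8 phi -118.1 load 5.41 rad -1.45
[[-4.5, 2.6], [-8.7, 5.6], [-12.5, 9.0], [-16.1, 12.6], [-19.4, 16.5], [-22.4, 20.6], [-25.1, 25.0], [-27.3, 29.5], [-29.3, 34.3], [-30.8, 39.1], [-32.0, 44.1], [-32.8, 49.1]] end [453.  -97.7]
0.022 [array([341., 387.]), array([335., 438.])]
0.03 [array([339., 372.]), array([333., 423.])]
0.04 [array([337., 353.]), array([331., 404.])]
0.05 [array([334., 334.]), array([328., 384.])]
0.06 [array([332., 314.]), array([326., 365.])]
```

View pics/c5.png

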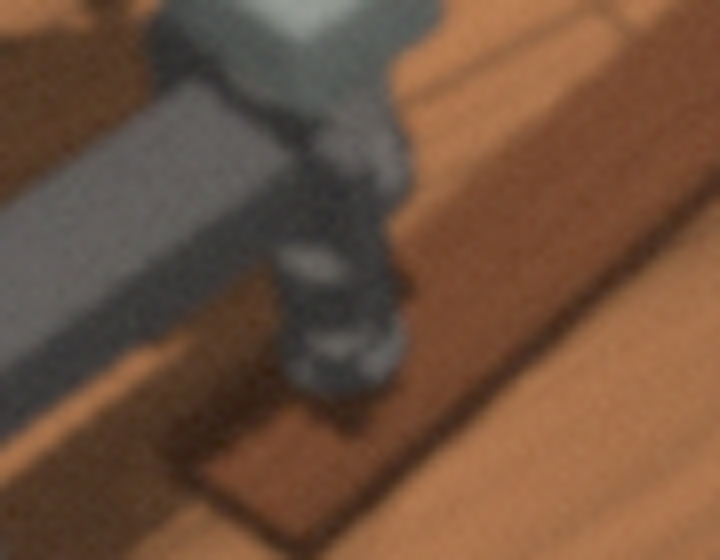

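The foot's bottom rim is at about row 397, so its underside is near z = 44 mm, about 22 mm above the board and centred on its width. Another 108° is safe.

```bash
python3 tab.py 485.8 -146.8 -119.5 9 12;  python3 tab.py 473.7 -42.2 132.5 4.5 9
```

```text
[[-8.7, 5.6], [-16.1, 12.6], [-22.4, 20.6], [-27.3, 29.5], [-30.8, 39.1], [-32.8, 49.1], [-33.1, 59.3], [-31.9, 69.5], [-29.1, 79.3], [-24.8, 88.5], [-19.1, 97.0], [-12.1, 104.4]] end [473.7 -42.4]
[[3.9, 3.1], [8.0, 6.1], [12.4, 8.8], [16.9, 11.0], [21.7, 13.0], [26.5, 14.5], [31.5, 15.7], [36.5, 16.5], [41.6, 16.9]] end [515.3 -25.3]
```

Call:
{"method": "drive_tool", "body": {
  "deltas": [
    {"linear": [-8.5, 5.5, 0], "twist": 0, "claw": 0.2},
    {"linear": [-16, 12.5, 0], "twist": 0, "claw": 0.2},
    {"linear": [-22.5, 20.5, 0], "twist": 0, "claw": 0.2},
    {"linear": [-27.5, 29.5, 0], "twist": 0, "claw": 0.2},
    {"linear": [-31, 39, 0], "twist": 0, "claw": 0.2},
    {"linear": [-33, 49, 0], "twist": 0, "claw": 0.2},
    {"linear": [-33, 59.5, 0], "twist": 0, "claw": 0.2},
    {"linear": [-32, 69.5, 0], "twist": 0, "claw": 0.2},
    {"linear": [-29, 79.5, 0], "twist": 0, "claw": 0.2},
    {"linear": [-25, 88.5, 0], "twist": 0, "claw": 0.2},
    {"linear": [-19, 97, 0], "twist": 0, "claw": 0.2},
    {"linear": [-12, 104.5, 0], "twist": 0, "claw": 0.2}
  ]
}}

```text
clock: 14.0
position: [0.4719, -0.0439, 0.2934]
ee_rot: [0.001, 0.623, 0.782, -0.003]
contact_force: [-3.2, -5.3, 6.1]
width: 0.0267
gripper_force: 50.7
```

```bash
python3 load.py
```

```text
r 65.1 phi 134.6 load 6.01 rad -1.57
```

Call:
{"method": "drive_tool", "body": {
  "deltas": [
    {"linear": [4, 3, 0], "twist": 0, "claw": 0.2},
    {"linear": [8, 6, 0], "twist": 0, "claw": 0.2},
    {"linear": [12.5, 9, 0], "twist": 0, "claw": 0.2},
    {"linear": [17, 11, 0], "twist": 0, "claw": 0.2},
    {"linear": [21.5, 13, 0], "twist": 0, "claw": 0.2},
    {"linear": [26.5, 14.5, 0], "twist": 0, "claw": 0.2},
    {"linear": [31.5, 15.5, 0], "twist": 0, "claw": 0.2},
    {"linear": [36.5, 16.5, 0], "twist": 0, "claw": 0.2},
    {"linear": [41.5, 17, 0], "twist": 0, "claw": 0.2}
  ]
}}

```text
clock: 14.75
position: [0.5124, -0.0253, 0.2934]
ee_rot: [-0.001, 0.623, 0.782, -0.001]
contact_force: [-6.1, 0.1, 7.2]
width: 0.0265
gripper_force: 50.9
```

```bash
python3 load.py;python3 tab.py 515.3 -25.3 92 4.5 8
```

```text
r 65.2 phi 94.6 load 6.04 rad 0.55
[[5.1, -0.1], [10.2, -0.5], [15.3, -1.3], [20.2, -2.5], [25.1, -4.1], [29.8, -6.1], [34.3, -8.4], [38.6, -11.1]] end [553.9 -36.4]
```

Call:
{"method": "drive_tool", "body": {
  "deltas": [
    {"linear": [5, 0, 0], "twist": 0, "claw": 0.2},
    {"linear": [10, -0.5, 0], "twist": 0, "claw": 0.2},
    {"linear": [15.5, -1.5, 0], "twist": 0, "claw": 0.2},
    {"linear": [20, -2.5, 0], "twist": 0, "claw": 0.2},
    {"linear": [25, -4, 0], "twist": 0, "claw": 0.2},
    {"linear": [30, -6, 0], "twist": 0, "claw": 0.2},
    {"linear": [34.5, -8.5, 0], "twist": 0, "claw": 0.2},
    {"linear": [38.5, -11, 0], "twist": 0, "claw": 0.2}
  ]
}}

```text
clock: 15.42
position: [0.5517, -0.0347, 0.2935]
ee_rot: [-0.002, 0.623, 0.782, 0.001]
contact_force: [-3.0, 4.6, 8.0]
width: 0.0266
gripper_force: 50.8
```

```bash
python3 load.py;python3 tab.py 553.9 -36.4 56 4.5 8
```

```text
r 65.3 phi 58.5 load 4.99 rad 2.39
[[4.2, -3.0], [8.0, -6.4], [11.6, -10.0], [14.9, -13.9], [17.9, -18.0], [20.6, -22.4], [22.8, -26.9], [24.8, -31.7]] end [578.7 -68.1]
```

Call:
{"method": "drive_tool", "body": {
  "deltas": [
    {"linear": [4, -3, 0], "twist": 0, "claw": 0.2},
    {"linear": [8, -6.5, 0], "twist": 0, "claw": 0.2},
    {"linear": [11.5, -10, 0], "twist": 0, "claw": 0.2},
    {"linear": [15, -14, 0], "twist": 0, "claw": 0.2},
    {"linear": [18, -18, 0], "twist": 0, "claw": 0.2},
    {"linear": [20.5, -22.5, 0], "twist": 0, "claw": 0.2},
    {"linear": [23, -27, 0], "twist": 0, "claw": 0.2},
    {"linear": [25, -31.5, 0], "twist": 0, "claw": 0.2}
  ]
}}

```text
clock: 16.08
position: [0.5778, -0.0654, 0.2935]
ee_rot: [-0.001, 0.623, 0.782, 0.002]
contact_force: [-0.3, 5.9, 5.0]
width: 0.0261
gripper_force: 50.7
```

```bash
python3 load.py;python3 tab.py 578.9 -67.9 20 4.5 8
```

```text
r 65.2 phi 22.5 load 5.56 rad 1.95
[[1.3, -5.0], [2.5, -10.0], [3.3, -15.0], [3.7, -20.1], [3.6, -25.2], [3.2, -30.3], [2.4, -35.4], [1.2, -40.3]] end [ 580.1 -108.2]
```

Call:
{"method": "drive_tool", "body": {
  "deltas": [
    {"linear": [1.5, -5, 0], "twist": 0, "claw": 0.2},
    {"linear": [2.5, -10, 0], "twist": 0, "claw": 0.2},
    {"linear": [3.5, -15, 0], "twist": 0, "claw": 0.2},
    {"linear": [3.5, -20, 0], "twist": 0, "claw": 0.2},
    {"linear": [3.5, -25, 0], "twist": 0, "claw": 0.2},
    {"linear": [3, -30.5, 0], "twist": 0, "claw": 0.2},
    {"linear": [2.5, -35.5, 0], "twist": 0, "claw": 0.2},
    {"linear": [1, -40.5, 0], "twist": 0, "claw": 0.2}
  ]
}}

```text
clock: 16.75
position: [0.5805, -0.1065, 0.2935]
ee_rot: [0.001, 0.623, 0.782, 0.003]
contact_force: [4.5, 5.1, 3.9]
width: 0.0264
gripper_force: 50.5
```

```bash
python3 load.py;python3 tab.py 579.9 -108.4 -16 4.5 8
```

```text
r 65.0 phi -14.5 load 6.09 rad 3.09
[[-1.4, -4.7], [-3.4, -9.4], [-5.7, -13.9], [-8.4, -18.2], [-11.4, -22.4], [-14.8, -26.2], [-18.4, -29.8], [-22.3, -33.1]] end [ 557.6 -141.5]
```

Call:
{"method": "drive_tool", "body": {
  "deltas": [
    {"linear": [-1.5, -4.5, 0], "twist": 0, "claw": 0.2},
    {"linear": [-3.5, -9.5, 0], "twist": 0, "claw": 0.2},
    {"linear": [-5.5, -14, 0], "twist": 0, "claw": 0.2},
    {"linear": [-8.5, -18, 0], "twist": 0, "claw": 0.2},
    {"linear": [-11.5, -22.5, 0], "twist": 0, "claw": 0.2},
    {"linear": [-15, -26, 0], "twist": 0, "claw": 0.2}
  ]
}}

```text
clock: 17.25
position: [0.566, -0.1335, 0.2935]
ee_rot: [0.002, 0.623, 0.782, 0.002]
contact_force: [6.1, 3.0, 2.6]
width: 0.0265
gripper_force: 50.5
```

```bash
python3 load.py;python3 tab.py 564.9 -134.4 -43 4.5 8
```

```text
r 64.9 phi -41.7 load 6.25 rad 2.57
[[-3.4, -3.8], [-7.3, -7.1], [-11.4, -10.1], [-15.8, -12.8], [-20.3, -15.0], [-25.1, -17.0], [-29.9, -18.5], [-34.9, -19.7]] end [ 530.  -154.1]
```

Call:
{"method": "drive_tool", "body": {
  "deltas": [
    {"linear": [-3.5, -4, 0], "twist": 0, "claw": 0.2},
    {"linear": [-7.5, -7, 0], "twist": 0, "claw": 0.2},
    {"linear": [-11.5, -10, 0], "twist": 0, "claw": 0.2},
    {"linear": [-16, -13, 0], "twist": 0, "claw": 0.2},
    {"linear": [-20.5, -15, 0], "twist": 0, "claw": 0.2},
    {"linear": [-25, -17, 0], "twist": 0, "claw": 0.2}
  ]
}}

```text
clock: 17.75
position: [0.5409, -0.1508, 0.2935]
ee_rot: [0.002, 0.623, 0.782, 0.002]
contact_force: [4.9, 3.2, 4.3]
width: 0.0265
gripper_force: 50.5
```

```bash
python3 load.py;python3 tab.py 539.9 -151.4 -70 4.5 8
```

```text
r 64.8 phi -68.9 load 5.71 rad -1.27
[[-4.9, -1.5], [-9.9, -2.7], [-14.9, -3.5], [-20.0, -3.9], [-25.1, -3.8], [-30.2, -3.4], [-35.3, -2.6], [-40.2, -1.4]] end [ 499.7 -152.8]
```

Call:
{"method": "drive_tool", "body": {
  "deltas": [
    {"linear": [-5, -1.5, 0], "twist": 0, "claw": 0.2},
    {"linear": [-10, -2.5, 0], "twist": 0, "claw": 0.2},
    {"linear": [-15, -3.5, 0], "twist": 0, "claw": 0.2},
    {"linear": [-20, -4, 0], "twist": 0, "claw": 0.2},
    {"linear": [-25, -4, 0], "twist": 0, "claw": 0.2},
    {"linear": [-30, -3.5, 0], "twist": 0, "claw": 0.2},
    {"linear": [-35, -2.5, 0], "twist": 0, "claw": 0.2}
  ]
}}

```text
clock: 18.33
position: [0.5062, -0.154, 0.2935]
ee_rot: [0.003, 0.623, 0.782, 0.001]
contact_force: [5.7, 0.4, 2.7]
width: 0.0262
gripper_force: 50.4
```

```bash
python3 load.py;python3 tab.py 504.9 -153.9 -101.5 4.5 8
```

```text
r 64.8 phi -100.2 load 5.51 rad -1.43
[[-5.2, 1.1], [-10.1, 2.7], [-14.8, 4.7], [-19.3, 7.0], [-23.6, 9.7], [-27.8, 12.7], [-31.6, 16.1], [-35.2, 19.7]] end [ 469.7 -134.2]
```

Call:
{"method": "drive_tool", "body": {
  "deltas": [
    {"linear": [-5, 1, 0], "twist": 0, "claw": 0.2},
    {"linear": [-10, 2.5, 0], "twist": 0, "claw": 0.2},
    {"linear": [-15, 4.5, 0], "twist": 0, "claw": 0.2},
    {"linear": [-19.5, 7, 0], "twist": 0, "claw": 0.2},
    {"linear": [-23.5, 9.5, 0], "twist": 0, "claw": 0.2},
    {"linear": [-28, 12.5, 0], "twist": 0, "claw": 0.2},
    {"linear": [-31.5, 16, 0], "twist": 0, "claw": 0.2}
  ]
}}

```text
clock: 18.92
position: [0.4753, -0.1394, 0.2935]
ee_rot: [0.004, 0.623, 0.782, 0.001]
contact_force: [7.6, -5.0, 0.1]
width: 0.0263
gripper_force: 50.2
```

```bash
python3 load.py;python3 tab.py 473.4 -137.9 -133 4.5 8
```

```text
r 64.8 phi -130.7 load 9.01 rad -1.19
[[-3.7, 3.7], [-7.0, 7.6], [-10.0, 11.7], [-12.7, 16.1], [-14.9, 20.6], [-16.9, 25.4], [-18.4, 30.2], [-19.6, 35.2]] end [ 453.8 -102.7]
```

Call:
{"method": "drive_tool", "body": {
  "deltas": [
    {"linear": [-2, 2, 0], "twist": 0, "claw": 0.2},
    {"linear": [-3.5, 3.5, 0], "twist": 0, "claw": 0.2},
    {"linear": [-5, 5.5, 0], "twist": 0, "claw": 0.2}
  ]
}}

```text
clock: 19.17
position: [0.4707, -0.1349, 0.2935]
ee_rot: [0.005, 0.623, 0.782, -0.0]
contact_force: [6.8, -5.8, -0.1]
width: 0.0263
gripper_force: 50.1
```

```bash
python3 load.py
```

```text
r 64.8 phi -136.5 load 8.87 rad -0.97
```

Call:
{"method": "drive_tool", "body": {
  "deltas": [
    {"linear": [-1.5, 2, 0], "twist": 0, "claw": 0.2},
    {"linear": [-3, 4, 0], "twist": 0, "claw": 0.2},
    {"linear": [-3, 4, 0], "twist": 0, "claw": 0.2}
  ]
}}

```text
clock: 19.42
position: [0.4673, -0.1312, 0.2935]
ee_rot: [0.005, 0.623, 0.782, -0.001]
contact_force: [6.3, -5.9, 0.5]
width: 0.0267
gripper_force: 50.2
```

```bash
python3 load.py
```

```text
r 64.8 phi -140.9 load 8.5 rad -1.18
```

Call:
{"method": "drive_tool", "body": {
  "deltas": [
    {"linear": [-1.5, 2.5, 0], "twist": 0, "claw": 0.2},
    {"linear": [-2.5, 4.5, 0], "twist": 0, "claw": 0.2}
  ]
}}

```text
clock: 19.58
position: [0.4648, -0.1278, 0.2935]
ee_rot: [0.005, 0.623, 0.782, -0.002]
contact_force: [5.7, -8.4, 0.1]
width: 0.0261
gripper_force: 50.1
```

```bash
python3 load.py
```

```text
r 64.7 phi -144.6 load 10.15 rad 0.21
```

Load is now about twice the free-running value (a rise of roughly 5 N). Releasing and rising clear.

Call:
{"method": "drive_tool", "body": {
  "deltas": [
    {"linear": [-2, 3.5, 0], "twist": 0, "claw": 1},
    {"linear": [-2, 3.5, 0], "twist": 0, "claw": 1},
    {"linear": [-2, 3.5, 0], "twist": 0, "claw": 1},
    {"linear": [-2, 3.5, 0], "twist": 0, "claw": 1},
    {"linear": [-2, 3.5, 0], "twist": 0, "claw": 1},
    {"linear": [-2, 3.5, 15], "twist": 0, "claw": 1},
    {"linear": [-2, 3.5, 40], "twist": 0, "claw": 1},
    {"linear": [-2, 3.5, 70], "twist": 0, "claw": 1},
    {"linear": [-2, 3.5, 100], "twist": 0, "claw": 1},
    {"linear": [-2, 3.5, 130], "twist": 0, "claw": 1},
    {"linear": [-2, 3.5, 130], "twist": 0, "claw": 1},
    {"linear": [-2, 3.5, 130], "twist": 0, "claw": 1}
  ]
}}

```text
clock: 20.58
position: [0.4607, -0.1205, 0.424]
ee_rot: [0.002, 0.623, 0.782, 0.001]
contact_force: [-0.7, 0.5, -1.3]
width: 0.0853
gripper_force: 0.0
```

Run:
```python
from h import *
s=eyes.get_image("scene")[:,:,::-1]
cv2.imwrite("pics/c6.png",cv2.resize(s[150:275,130:290],None,fx=4.5,fy=4.5,interpolation=cv2.INTER_CUBIC))
```

```text
(no output)
```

View pics/c6.png

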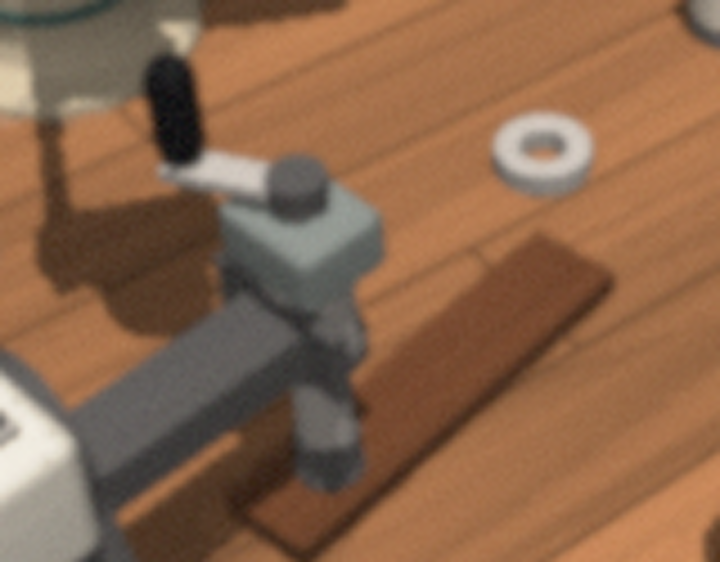

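The foot stands on the board at about (328,470), centred on its width. The crank is free and the gripper is clear, so I'm handing in.

```bash
python3 -c "
from rig import manip;print(manip.sign_off())"
```

```text
the job is handed in; nothing more can be done
None
```

The board is under the jack and centred on the foot, the jack is cranked down to about twice its free-running load (roughly 50 N on the foot by estimate), the crank is released, and the job is handed in at about 21 s; one mistyped move mid-crank briefly put 101 N on the wrist (limit 120 N), which I reversed at once.

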